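Hang the sampling trowel back on the crowded hook rack

TASK

Take the sampling trowel out of the white drying block and hang it upright on the one empty hook of the rack, its collar down in the hook's pocket between the upturned lip and the stop. How far the hook's prongs are pulled out is not known exactly, so feel for the stop, be gentle with the hook, and lower the trowel until the hook carries it before you let go. Do not knock or shift the tools hanging on either side, and leave its blade lying along the rail like theirs.

Things in the scene. Friction and masses are not known exactly. Their poses are not given: they have to be found in the camera images.
- trowel: Loose trowel, 150-310 g, upright in the block's slot (may lean 2 deg). Origin: centre of its round collar's underside; z up the handle, y along blade width. Collar 32 mm dia, 8 thick. Straight handle 20 (x) by 28 mm (y), z 8 to 98 mm. Below: neck 10 mm dia to z -34, then flat pointed blade 44 wide, 5 thick, tip at z -108. Held, it may sit slightly off in the hand.
- trowel_grip (a point): Point on the trowel handle's axis, 68 mm above the trowel's origin (30 mm below the handle's top): a good place to grip from above, across the 20 mm (its x) or the 28 mm (its y).
- block: White plastic drying block, 70 (x) by 92 (y) by 60 mm high, fixed; origin at the centre of its underside. The slot in its top, 7 mm by 46 mm (along y), 55 mm deep, holds the trowel's blade, so lift straight up by 60 mm or more.
- hook: Empty hook, always one of the two inner of four, 62 mm apart along the rail. x runs from the prong tips back to the rail (tools enter along +x), y along the rail, z up. Origin: a reference point midway between the prongs, level with their top (150 mm up). The prong piece (prongs, lips, stop) is clamped rigid, its pocket centre anywhere 4 to 40 mm behind (+x of) the origin: not measured.
- hook_mark (a point): Same point and axes as the hook. From the true pocket centre (unmeasured, 4 to 40 mm along +x from here): lips 8 mm high at x -17.5 to -24.5 mm; rigid stop wall 22 mm high, 30 wide, its face at x +17.5 mm (the 32 mm collar has 1.5 mm play each way); flared tips end at x -38 mm. Seated, the trowel's origin is at z = 0 here. Over 25 N on the hook is too rough.
- hook_entry (a point): 40 mm in front (-x) of the hook's origin and 12 mm above it. A trowel origin moved from here along +x of the hook carries its collar over the lips to meet the stop after 45 to 82 mm, its neck between the prongs (each 8 mm wide, 14 mm clear between them). The rail is lower than the handles.
- scraper: Square-bladed scraper, blade 46 mm wide, ends 94 mm below the collar, on an outer hook. Hangs loose by its collar on its own hook, like the trowel will; origin: centre of the collar's underside, z up the handle, y along the blade's width. Leave it hanging undisturbed. Handle top 98 mm above.
- scoop: Narrow trowel, blade 30 mm wide, ends 110 mm below the collar, on the other inner hook. Hangs loose by its collar on its own hook, like the trowel will; origin: centre of the collar's underside, z up the handle, y along the blade's width. Leave it hanging undisturbed. Handle top 94 mm above.
- fork: Three-tined fork, 44 mm wide, ends 102 mm below the collar, on an outer hook. Hangs loose by its collar on its own hook, like the trowel will; origin: centre of the collar's underside, z up the handle, y along the blade's width. Leave it hanging undisturbed. Handle top 98 mm above.
Things that resemble listed ones, but are neither listed nor needed, are in the scene too. Leave any green, purple or red look-alike of the trowel alone.

How it is judged:
By the outcome, as a careful person would: the job done as asked, in the order asked, and still so for the second after the job is handed in, with the robot touching nothing.
It also fails if it takes over 51 s, if anything falls off the work surface, if the arm or the gripper's body presses on something with over 40 N, if the wrist force passes 120 N, or if a joint passes its speed limit or range.

ROBOT

A 6-joint arm with a two-finger parallel gripper is mounted at the origin on the work surface. World frame = base frame: x ahead of the robot, y to its left, z up, the work surface at z = 0. Lengths are in m, angles in rad, forces in N, time in s.
With the tool pointing down it reaches from about 0.375 to 0.9 m from the base axis. Payload 3.1 kg.
Tool frame: the origin (TCP) lies at the very end of the fingers, on their centre line; the grasp point (between the pads) lies 19 mm behind it; z points along the fingers, y is the direction in which the jaws open and shut (so a half turn about z gives the same grasp; the last joint's range is limited). The gripper opens to 85 mm and grips with 20 to 120 N. Pads are 22 mm wide; open, the fingers measure 114 mm over their backs; the gripper's body (76 mm by 85 mm) begins 54 mm behind the grasp point. The pads swing forward as they close: fully open they stand 13 mm farther back than shut.
Start: joints at [-1.484, 0.527, 1.433, -0, 1.181, -0.178], TCP at [0.164, -0.603, 0.231] pointing down, gripper open.
Joint ranges: [-3.08, 3.08], [-0.75, 2.2], [0.22, 2.44], [-1.43, 4.57], [0, 2.65], [-2.85, 2.85]. Speed limits (rad/s): [2.79, 2.79, 3.14, 3.14, 3.14, 3.14].

INTERFACE

Orientations are given as a unit quaternion [x, y, z, w].
In Python, from station import manip gives the robot as it stands. The module is installed in compiled form; this text tells all that it offers.
- The arm moves only by the tool send_rows, never from a script. Its argument "commands" is a list of rows, each an object with "delta_pos": the shift along the world's x, y, z in cm, a list of three; "yaw": the turn about the world's z in rad. A call has 1 to 10 rows; each row shifts and turns the pose as measured when the row begins; what a row does not reach is not made up. A row lasts 1/8 s, in which the tool goes at most 62.5 mm and 10.7 degrees, less where a joint would pass 70% of its speed; a pose out of reach is approached as far as the arm can. A call is refused whole if a number of a shift passes 6.25 or a number of a turn 0.188, either way. A call with a gripper value outside its range is refused whole. "grip" is the closure, from -1 (fully open) to 1 (shut), set as the call begins (left out, the last holds). The fingers move at their own pace and stop on an object; "force" is the grip in N (left out, the last holds). Time passes only in rows, so rows that do not move let the fingers close. It gives the time, the measured TCP pose, the force and the opening at its end, in the units of the state.
- manip.sense(): the state, without advancing time (a new reading comes with each control period).
- manip.snapshot(name): name is "side" or "top"; returns the picture (480x640x3 uint8, blue, green, red); there is no depth.
- manip.get_calibration(name): a dict with "fx", "fy", "cx", "cy" (pixels), "world_to_cam" (4x4, takes a point from world to camera coordinates). Camera axes: x right, y down, z forward; pixel columns grow to the right and rows downward; lengths in m; the calibration is good to about 2 mm. A picture is of the moment at which its call begins. get_calibration takes no time and is no camera call.
- manip.sign_off(): hands the job in, once; it reports no verdict.
The state is a dict: "t": time; "q": joint angles; "qd": joint speeds; "tau": joint torques, N m; "tcp_pos": TCP position; "tool_rot": TCP orientation; "force": force on the tool from outside, world axes, zero at the start; "ft_torque": the same for the moment, N m; "finger_gap": opening from 0.0 (shut) to 1.0 (fully open).
Only numpy, scipy, OpenCV 4.12 (cv2) and the standard library are available. Lean on these libraries where they do the work, as an engineer would, in place of code of your own. Each camera call takes 0.05 s, during which the arm holds its last target. There are 200 camera calls.

## Working session

There is one attempt and no reset: what is moved stays moved. The work goes in short steps, Python scripts to look and compute and a tool call to move; the robot and the scene stay as the last step left them, time stands still between calls to the robot, and variables do not carry over. Pictures are saved under pics/ and viewed, about 8 in all and at most 12, crops included, and the job is handed in when it is done.

Besides the shell and the picture viewer there is one more tool, called after "Call:" as name(argument=value, ...), one argument or row to a line, values as JSON. send_rows: Moves the arm, as the interface text tells. Its arguments: {"type":"object","properties":{"commands":{"type":"array","items":{"type":"object","properties":{"delta_pos":{"type":"array","items":{"type":"number"}},"yaw":{"type":"number"}}}},"grip":{"type":"number"},"force":{"type":"number"}},"required":["commands"]}

```bash
mkdir -p pics; python3 - <<'E'
from station import manip
import cv2,numpy as np
for n in ("side","top"):
    cv2.imwrite(f"pics/{n}0.png",manip.snapshot(n)); c=manip.get_calibration(n)
    print(n,c["fx"],c["fy"],c["cx"],c["cy"]);print(np.round(c["world_to_cam"],4), np.linalg.inv(c["world_to_cam"])[:3,3])
print(manip.sense())
E
```

```text
side 523.0452198621776 523.0452198621776 319.30066309490485 245.20495187706834
[[-0.9981 -0.0592  0.0174  0.508 ]
 [-0.0438  0.481  -0.8756  0.1825]
 [ 0.0435 -0.8747 -0.4827  1.0341]
 [ 0.      0.      0.      1.    ]] [0.47001043 0.84690521 0.65006473]
top 452.8669910582808 452.8669910582808 323.2484354099998 247.0469555077083
[[ 0.0264 -0.9987  0.0439 -0.1011]
 [-0.9857 -0.0333 -0.1651  0.5594]
 [ 0.1663 -0.0389 -0.9853  0.9258]
 [ 0.      0.      0.      1.    ]] [ 0.40010932 -0.04628341  1.00899847]
{'t': 0.1, 'q': array([-1.48452257e+00,  5.28365183e-01,  1.43379016e+00, -2.20264887e-05,
        1.18141277e+00, -1.78469095e-01]), 'qd': array([ 0.00062148, -0.00283655, -0.0023321 ,  0.00140008, -0.00103872,
       -0.00084452]), 'tau': array([ 3.02915569e-04, -4.43304420e+01, -1.78587019e+01, -1.53758633e-04,
        3.89072535e-03,  8.10548727e-06]), 'tcp_pos': array([ 0.16352191, -0.60254987,  0.23043132]), 'tool_rot': array([ 9.91250651e-01,  1.31989282e-01,  3.53419066e-05, -9.87146921e-04]), 'force': array([ 0.1057106 , -0.82028202,  0.50547382]), 'ft_torque': array([-0.05684021,  0.02691457, -0.05879751]), 'finger_gap': 1.0016206394015281}
```

View pics/side0.png

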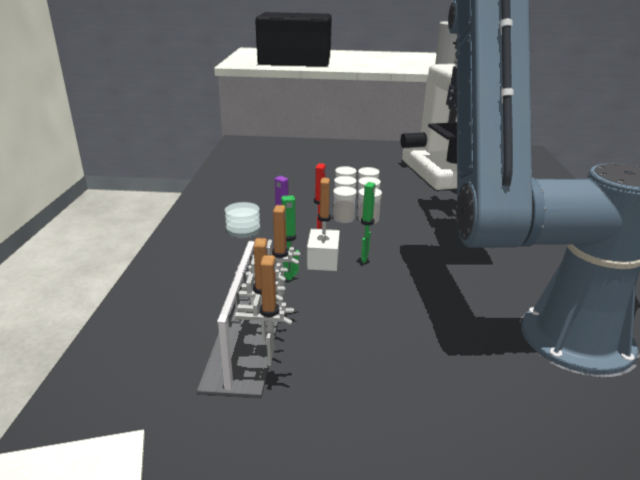

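View pics/top0.png

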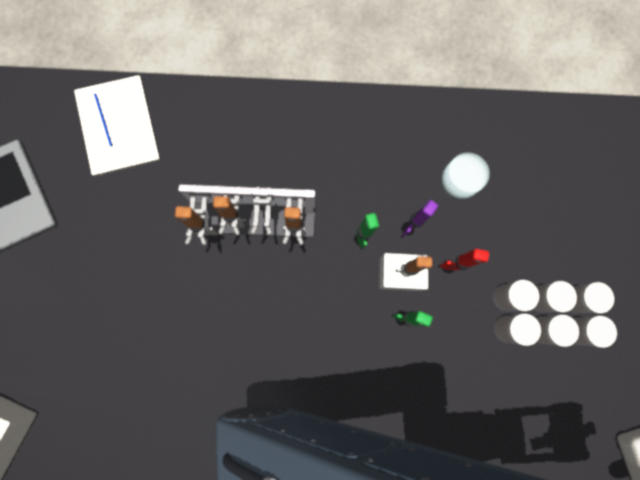

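Side view: the orange trowel stands in the white block at about (324,200) with the block at (323,250), and the rack runs from (215,390) to (270,240). Top view: rack at cols 180–315, with the empty hook third from the left (~262,210). The block is at (405,271) and its trowel at (415,266).

```bash
cat > h.py <<'E'
import numpy as np,cv2
from station import manip
def ray(n,uv):
    c=manip.get_calibration(n);M=np.linalg.inv(c["world_to_cam"])
    d=M[:3,:3]@[(uv[0]-c["cx"])/c["fx"],(uv[1]-c["cy"])/c["fy"],1];return M[:3,3],d/np.linalg.norm(d)
def plane(n,uv,z):
    o,d=ray(n,uv);return o+d*(z-o[2])/d[2]
def tri(a,b):
    (o,d),(p,e)=ray("side",a),ray("top",b)
    s=np.linalg.lstsq(np.c_[d,-e],p-o,rcond=None)[0]
    A,B=o+d*s[0],p+e*s[1];return (A+B)/2,np.linalg.norm(A-B)
def proj(n,P):
    c=manip.get_calibration(n);q=(np.array(c["world_to_cam"])@np.r_[P,1])[:3]
    return np.array([c["fx"]*q[0]/q[2]+c["cx"],c["fy"]*q[1]/q[2]+c["cy"]])
def orange(im):
    h=cv2.cvtColor(im,cv2.COLOR_BGR2HSV);return cv2.inRange(h,(6,120,60),(18,255,255))
E
python3 - <<'E'
from h import *
s=cv2.imread("pics/side0.png");t=cv2.imread("pics/top0.png")
for n,im in(("side",s),("top",t)):
    k,l,st,ce=cv2.connectedComponentsWithStats(orange(im))
    for i in range(1,k):
        if st[i,4]>40:
            cn=cv2.findContours((l==i).astype(np.uint8),0,1)[0][0]
            print(n,st[i],ce[i].round(1),np.round(cv2.boxPoints(cv2.minAreaRect(cn)).tolist(),1).tolist())
a=cv2.resize(s[150:400,195:395],None,fx=2.4,fy=2.4,interpolation=2)
b=cv2.resize(t[175:265,170:330],None,fx=5,fy=5,interpolation=2)
cv2.imwrite("pics/sc.png",cv2.resize(s[165:345,225:385],None,fx=3.3,fy=3.3,interpolation=2))
c=cv2.resize(t[240:310,370:450],None,fx=5,fy=5,interpolation=2)
o=np.zeros((600,800,3),np.uint8);o[:450]=b[:450];
cv2.imwrite("pics/tc.png",np.vstack([cv2.resize(b,(640,360)),cv2.resize(t[245:295,370:440],(336,240),interpolation=2).repeat(1,0) if 0 else np.pad(cv2.resize(t[245:295,370:440],(336,240),interpolation=2),((0,0),(0,304),(0,0)))]))
E
```

```text
side [319 177  11  41 339] [323.9 196.5] [[318.4, 216.7], [320.1, 176.8], [329.1, 177.2], [327.4, 217.1]]
side [273 206  13  47 500] [279.  229.2] [[272.9, 206.1], [284.2, 205.8], [285.4, 251.9], [274.1, 252.2]]
side [ 254  238   21   73 1093] [264.5 274.4] [[254.0, 238.0], [274.0, 238.0], [274.0, 310.0], [254.0, 310.0]]
top [213 196  23  21 306] [223.6 206.3] [[209.8, 199.6], [225.0, 192.0], [236.4, 214.8], [221.2, 222.4]]
top [175 206  27  21 351] [187.7 216.2] [[171.2, 213.5], [180.2, 201.3], [205.1, 219.4], [196.2, 231.7]]
top [284 208  17  20 249] [292.4 216.6] [[283.9, 208.0], [298.6, 206.7], [300.4, 226.8], [285.7, 228.1]]
top [407 257  25  15 246] [419.4 263.7] [[404.8, 261.8], [429.8, 254.1], [433.4, 265.7], [408.3, 273.4]]
```

View pics/sc.png

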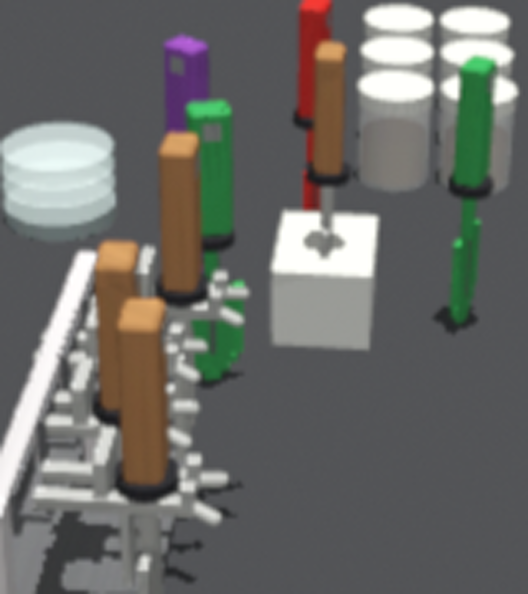

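View pics/tc.png

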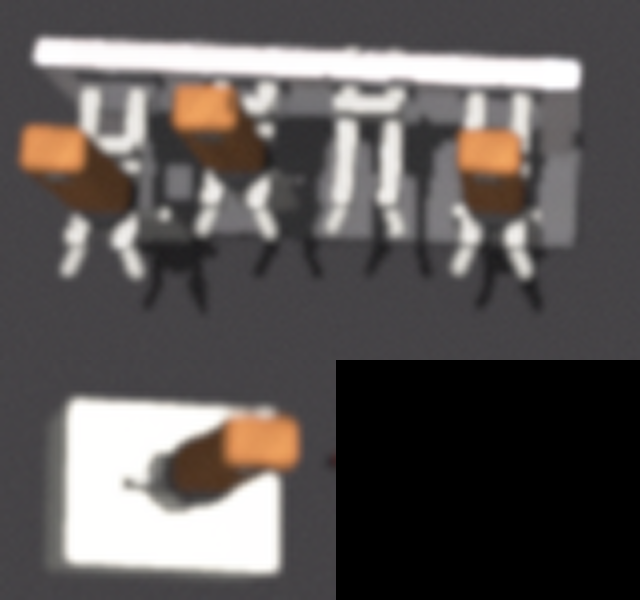

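The crops show the trowel handle's top face at about side (325.3,179.5) and top (424.6,262.1), with the collar at side (324.4,217.7). The empty hook's prongs run along top col ~262, with stop at row ~201 and tips at row ~233. Next I'll convert these to positions.

```bash
python3 - <<'E'
from h import *
np.set_printoptions(precision=4,suppress=True)
T=lambda u,v:(170+u/4,175+v/4); B=lambda u,v:(370+u/4.8,245+(v-360)/4.8); S=lambda u,v:(225+u/3.3,165+v/3.3)
print("handle top",tri(S(331,49),B(262,442)))
print("blade/neck entry",tri(S(325,240),B(150,487)))
c=[plane("top",B(*p),.06) for p in((70,400),(282,412),(280,573),(67,564))]
c=np.array(c);print("block",c.mean(0)[:2],np.linalg.norm(np.roll(c,-1,0)-c,axis=1),
 "yaw", np.arctan2(*(-(c[0]-c[1]+c[3]-c[2])[:2]*[1,-1]).tolist()))
print("block top h",tri(S(275,272),B(67,564)),tri(S(378,215),B(282,412)), tri(S(371,273),B(280,573)))
for nm,(u,v) in dict(pL=(345,170),pR=(390,170),tipL=(336,232),tipR=(397,234),lipL=(340,215),lipR=(395,218)).items(): print(nm,plane("top",T(u,v),.15))
for nm,(u,v) in dict(stopL=(335,105),stopR=(405,105)).items(): print(nm,plane("top",T(u,v),.172))
print("rail",plane("top",T(35,42),.15),plane("top",T(580,62),.15))
for nm,(u,v) in dict(scr=(53,148),scoop=(205,107),fork=(490,150)).items(): print(nm,plane("top",T(u,v),.248))
print("tri tops", tri(S(142,312),T(53,148)),tri(S(117,248),T(205,107)),tri(S(180,142),T(490,150)))
for n,P in(("hookstop",(0,0,0)),):pass
t=cv2.imread("pics/top0.png")
m=cv2.inRange(cv2.cvtColor(t,cv2.COLOR_BGR2HSV),(0,0,150),(180,60,255))
for r in range(196,240,3): print(r,[int(x)for x in np.where(m[r,245:282])[0]+245])
E
```

```text
handle top (array([ 0.5142, -0.2614,  0.2081]), np.float64(0.00047664324434457773))
blade/neck entry (array([ 0.5138, -0.2497,  0.0656]), np.float64(0.002285759144792554))
block [ 0.5138 -0.262 ] [0.0953 0.0718 0.0945 0.0729] yaw -0.017987347894396738
block top h (array([ 0.5135, -0.2143,  0.0553]), np.float64(0.0696141914798536)) (array([ 0.5123, -0.3035,  0.0679]), np.float64(0.07007842377952629)) (array([ 0.4819, -0.3257, -0.002 ]), np.float64(0.0003694695467627957))
pL [0.5986 0.0509 0.15  ]
pR [0.5994 0.0293 0.15  ]
tipL [0.568  0.0537 0.15  ]
tipR [0.568  0.0245 0.15  ]
lipL [0.5764 0.0522 0.15  ]
lipR [0.5758 0.0258 0.15  ]
stopL [0.6249 0.0547 0.172 ]
stopR [0.6262 0.0217 0.172 ]
rail [0.6567 0.2037 0.15  ] [ 0.6572 -0.061   0.15  ]
scr [0.581  0.1639 0.248 ]
scoop [0.6015 0.1009 0.248 ]
fork [ 0.5871 -0.0218  0.248 ]
tri tops (array([0.5817, 0.1648, 0.2448]), np.float64(6.430808949348685e-05)) (array([0.603 , 0.1018, 0.2435]), np.float64(0.0007086948603717914)) (array([ 0.5877, -0.0217,  0.245 ]), np.float64(0.00016132772037836968))
196 [256, 257, 258, 281]
199 [253, 254, 255, 256, 257, 258, 259, 260, 261, 262, 263, 264, 265, 266, 267, 268, 269, 270]
202 [254, 255, 256, 257, 258, 259, 260, 261, 262, 263, 264, 265, 266, 267, 268, 269]
205 [254, 255, 256, 257, 258, 267, 268, 269]
208 [254, 255, 256, 257, 258, 266, 267, 268, 269]
211 [254, 255, 256, 257, 258, 265, 266, 267, 268, 269]
214 [254, 255, 256, 257, 258, 265, 266, 267, 268, 269]
217 [253, 254, 255, 256, 257, 258, 265, 266, 267, 268, 269]
220 [253, 254, 255, 256, 257, 258, 265, 266, 267, 268, 269]
223 [252, 253, 254, 255, 256, 257, 264, 265, 266, 267, 268, 269]
226 [253, 254, 255, 256, 266, 267, 268]
229 [252, 253, 254, 255, 267, 268, 269, 270]
232 [251, 252, 253, 254, 267, 268, 269, 270]
235 []
238 []
```

Call:
send_rows(
  commands=[
    {"delta_pos": [0,0,5],"yaw": 0.15},
    {"delta_pos": [4,4,1],"yaw": 0.16},
    {"delta_pos": [4,4,0],"yaw": 0.16},
    {"delta_pos": [4,4,0],"yaw": 0.16},
    {"delta_pos": [4,4,0],"yaw": 0.16},
    {"delta_pos": [4,4,0],"yaw": 0.16},
    {"delta_pos": [4,4,0],"yaw": 0.16},
    {"delta_pos": [4,4,0],"yaw": 0.16},
    {"delta_pos": [3,3,0],"yaw": 0.1},
  ],
  grip=-1,
  force=40,
)

```text
t: 1.23
tcp_pos: [0.4781, -0.2835, 0.2877]
tool_rot: [0.67, 0.742, -0.001, -0.003]
force: [0.3, 0.6, -0.5]
finger_gap: 1.0
```

```bash
python3 - <<'E'
from h import *
s=manip.sense();q=s["tool_rot"]
from scipy.spatial.transform import Rotation as R
print(s["t"],s["tcp_pos"],R.from_quat(q).as_matrix()[:,1],s["q"])
E
```

```text
1.225 [ 0.47808018 -0.28350664  0.28766811] [ 0.99483287  0.10134622 -0.00604195] [-0.73477626  0.3736743   1.5343066  -0.00299896  1.23948779 -0.83530738]
```

Call:
send_rows(
  commands=[
    {"delta_pos": [3.6,2.2,0],"yaw": -0.1},
    {"delta_pos": [0,0,0],"yaw": 0},
  ],
)

```text
t: 1.48
tcp_pos: [0.5164, -0.2574, 0.2868]
tool_rot: [0.705, 0.709, -0.001, -0.004]
force: [-1.0, -0.3, -0.1]
finger_gap: 1.0
```

```bash
python3 - <<'E'
from h import *
from scipy.spatial.transform import Rotation as R
s=manip.sense();m=R.from_quat(s["tool_rot"]).as_matrix()
print(s["t"],s["tcp_pos"],m[:,1],m[:,2])
E
```

```text
1.475 [ 0.51635708 -0.25743401  0.28679498] [ 0.99996353  0.0045749  -0.00721111] [-0.00722876  0.00385397 -0.99996645]
```

Call:
send_rows(
  commands=[
    {"delta_pos": [-0.2,-0.4,-4]},
    {"delta_pos": [0,0,-4]},
    {"delta_pos": [0,0,-3]},
    {"delta_pos": [0,0,-1]},
    {"delta_pos": [0,0,0]},
  ],
)

```text
validation failed for argument at $.co...
```

Call:
send_rows(
  commands=[
    {"delta_pos": [-0.2,-0.4,-4],"yaw": 0},
    {"delta_pos": [0,0,-4],"yaw": 0},
    {"delta_pos": [0,0,-3],"yaw": 0},
    {"delta_pos": [0,0,-1],"yaw": 0},
    {"delta_pos": [0,0,0],"yaw": 0},
  ],
)

```text
t: 2.1
tcp_pos: [0.5117, -0.2633, 0.1639]
tool_rot: [0.705, 0.709, -0.002, -0.004]
force: [-0.2, 0.7, 0.5]
finger_gap: 1.0
```

Call:
send_rows(
  commands=[
    {"delta_pos": [0.2,0.15,-0.3],"yaw": 0},
    {"delta_pos": [0,0,0],"yaw": 0},
  ],
)

```text
t: 2.35
tcp_pos: [0.5148, -0.263, 0.1629]
tool_rot: [0.705, 0.709, -0.002, -0.002]
force: [-0.9, -0.3, -0.7]
finger_gap: 0.996
```

```bash
python3 - <<'E'
from h import *
print(manip.sense()["tcp_pos"])
s=manip.snapshot("side");t=manip.snapshot("top")
cv2.imwrite("pics/g.png",np.hstack([cv2.resize(s[120:280,270:380],(385,560),interpolation=2),cv2.resize(t[220:330,360:440],(400,560),interpolation=2)]))
E
```

```text
[ 0.51477375 -0.26297234  0.16293275]
```

View pics/g.png

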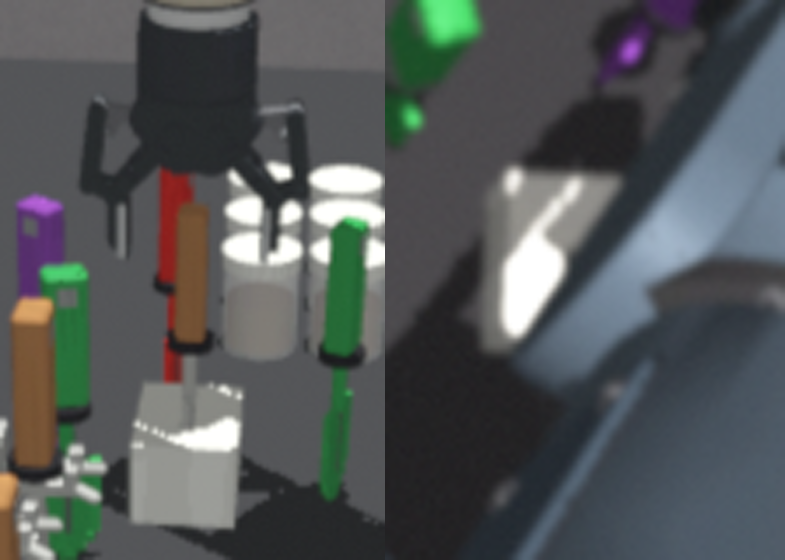

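Side view: the handle (x≈192) is centred between the fingers (120 and 268). The arm blocks the top view here. Closing now.

Call:
send_rows(
  commands=[
    {"delta_pos": [0,0,0],"yaw": 0},
    {"delta_pos": [0,0,0],"yaw": 0},
    {"delta_pos": [0,0,0],"yaw": 0},
    {"delta_pos": [0,0,0],"yaw": 0},
    {"delta_pos": [0,0,0],"yaw": 0},
    {"delta_pos": [0,0,0],"yaw": 0},
  ],
  grip=1,
  force=50,
)

```text
t: 3.2
tcp_pos: [0.5156, -0.2633, 0.1643]
tool_rot: [0.705, 0.709, -0.002, -0.0]
force: [-0.0, -0.2, 0.1]
finger_gap: 0.231
```

```bash
python3 - <<'E'
from h import *
S=lambda u,v:(225+u/3.3,165+v/3.3)
print(tri(S(208,106),(372,219)),plane("top",(372,219),.2), plane("top",(360,243),.1),plane("top",(412,318),.2))
E
```

```text
(array([ 0.58979896, -0.16599458,  0.20419047]), np.float64(0.002396544895262129)) [ 0.59202447 -0.16664308  0.2       ] [ 0.56447798 -0.15724984  0.1       ] [ 0.41385685 -0.2398269   0.2       ]
```

Call:
send_rows(
  commands=[
    {"delta_pos": [0,0,0.5],"yaw": 0},
    {"delta_pos": [0,0,1],"yaw": 0},
    {"delta_pos": [0,0,2],"yaw": 0},
    {"delta_pos": [0,0,2],"yaw": 0},
    {"delta_pos": [0,0,2],"yaw": 0},
    {"delta_pos": [0,0,0],"yaw": 0},
  ],
)

```text
t: 3.95
tcp_pos: [0.5155, -0.263, 0.2428]
tool_rot: [0.705, 0.709, -0.002, -0.0]
force: [-0.5, -0.4, -2.0]
finger_gap: 0.224
```

Call:
send_rows(
  commands=[
    {"delta_pos": [-0.2,2.5,0.3],"yaw": 0},
    {"delta_pos": [-0.2,4.5,0],"yaw": 0},
    {"delta_pos": [-0.2,4.5,0],"yaw": 0},
    {"delta_pos": [-0.2,4.5,0],"yaw": 0},
    {"delta_pos": [0,4.5,0],"yaw": 0},
    {"delta_pos": [0,4.5,0],"yaw": 0},
    {"delta_pos": [0,2.5,0],"yaw": 0},
    {"delta_pos": [0,1,0],"yaw": 0},
    {"delta_pos": [0,0,0],"yaw": 0},
  ],
)

```text
t: 5.08
tcp_pos: [0.4948, 0.0408, 0.2396]
tool_rot: [0.704, 0.71, -0.005, -0.01]
force: [-0.1, -0.1, -1.6]
finger_gap: 0.224
```

```bash
python3 - <<'E'
from h import *
from scipy.spatial.transform import Rotation as R
q=manip.sense();m=R.from_quat(q["tool_rot"]).as_matrix()
print(q["tcp_pos"],m[:,1],m[:,2])
s=manip.snapshot("side");t=manip.snapshot("top")
cv2.imwrite("pics/s2.png",s);cv2.imwrite("pics/t2.png",t)
cv2.imwrite("pics/c2.png",np.hstack([cv2.resize(s[130:370,220:350],(325,600),interpolation=2),cv2.resize(t[180:300,190:285],(475,600),interpolation=2)]))
E
```

```text
[0.49483565 0.04084053 0.2396489 ] [ 0.9997346   0.00858455 -0.02137832] [-0.02143817  0.00694093 -0.99974608]
```

View pics/c2.png

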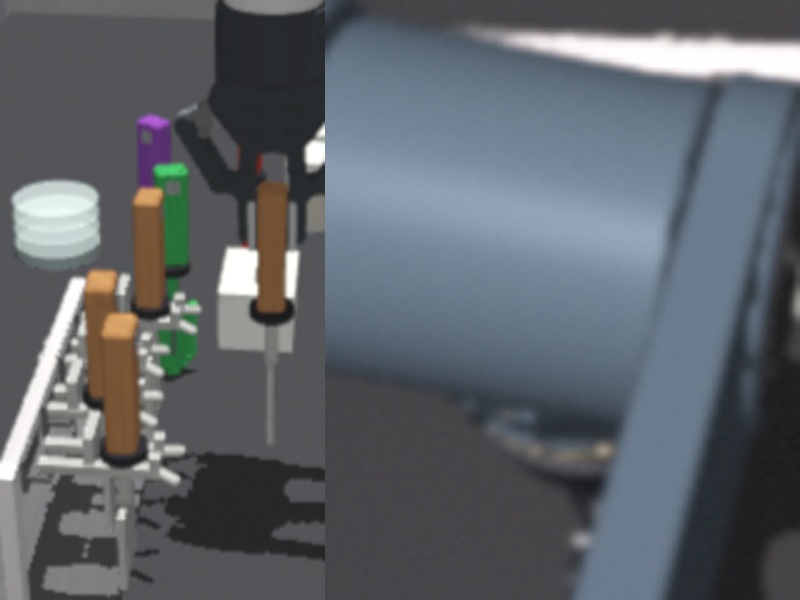

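Side view: the trowel hangs straight in the grip just in front of the rack, with its collar at crop (271,312). The top view is blocked by the arm. Block and handle readings put the trowel about +1.5 mm in y from the TCP, so I'm aligning the TCP to y ≈ 0.038 and lowering to entry height.

Call:
send_rows(
  commands=[
    {"delta_pos": [0.5,-0.2,-1.3],"yaw": 0},
    {"delta_pos": [0.5,-0.1,-1.0],"yaw": -0.008},
    {"delta_pos": [0,0,0],"yaw": 0},
    {"delta_pos": [0,0,0],"yaw": 0},
  ],
)

```text
t: 5.68
tcp_pos: [0.5065, 0.0335, 0.2143]
tool_rot: [0.709, 0.705, -0.005, -0.01]
force: [0.2, 0.4, -1.7]
finger_gap: 0.231
```

```bash
cat > st.py <<'E'
from h import *
from scipy.spatial.transform import Rotation as R
q=manip.sense();m=R.from_quat(q["tool_rot"]).as_matrix()
print(q["t"],q["tcp_pos"],m[:,1],m[:,2],q["force"],q["ft_torque"])
E
python3 st.py
```

```text
5.675 [0.50654978 0.03350448 0.2142651 ] [ 0.99974077 -0.00652127 -0.02181417] [-0.02177152  0.00654153 -0.99974157] [ 0.19203972  0.38316075 -1.74933998] [-0.00114791 -0.03186847 -0.01394152]
```

Call:
send_rows(
  commands=[
    {"delta_pos": [1,0.35,0],"yaw": 0.006},
    {"delta_pos": [0.5,0,0],"yaw": 0},
    {"delta_pos": [0,0,0],"yaw": 0},
    {"delta_pos": [0,0,0],"yaw": 0},
  ],
)

```text
t: 6.18
tcp_pos: [0.5234, 0.0373, 0.2149]
tool_rot: [0.707, 0.707, -0.005, -0.009]
force: [-0.2, 0.1, -1.1]
finger_gap: 0.23
```

```bash
python3 st.py
```

```text
6.175 [0.52335821 0.03732352 0.21489531] [ 9.99800127e-01  1.66423139e-04 -1.99919690e-02] [-0.01999262  0.0062002  -0.9997809 ] [-0.17046631  0.10234259 -1.08346837] [ 0.01212918 -0.03222407  0.01798392]
```

Call:
send_rows(
  commands=[
    {"delta_pos": [0.8,0,0],"yaw": 0},
    {"delta_pos": [0.8,0,0],"yaw": 0},
    {"delta_pos": [0.6,0,0],"yaw": 0},
    {"delta_pos": [0,0,0],"yaw": 0},
  ],
)

```text
t: 6.68
tcp_pos: [0.5472, 0.0373, 0.2151]
tool_rot: [0.707, 0.707, -0.005, -0.009]
force: [-0.4, 0.1, -1.7]
finger_gap: 0.227
```

```bash
python3 st.py;  python3 - <<'E'
from h import *
s=manip.snapshot("side");t=manip.snapshot("top")
cv2.imwrite("pics/c3.png",np.hstack([cv2.resize(s[170:370,200:330],(390,600),interpolation=2),cv2.resize(t[170:270,190:255],(390,600),interpolation=2)]))
E
```

```text
6.675 [0.54718319 0.03730761 0.21508606] [ 9.99815052e-01  1.59667614e-04 -1.92311516e-02] [-0.01923177  0.00610633 -0.99979641] [-0.42253933  0.12699581 -1.67158764] [-0.02265859 -0.06011187 -0.00899692]
```

View pics/c3.png

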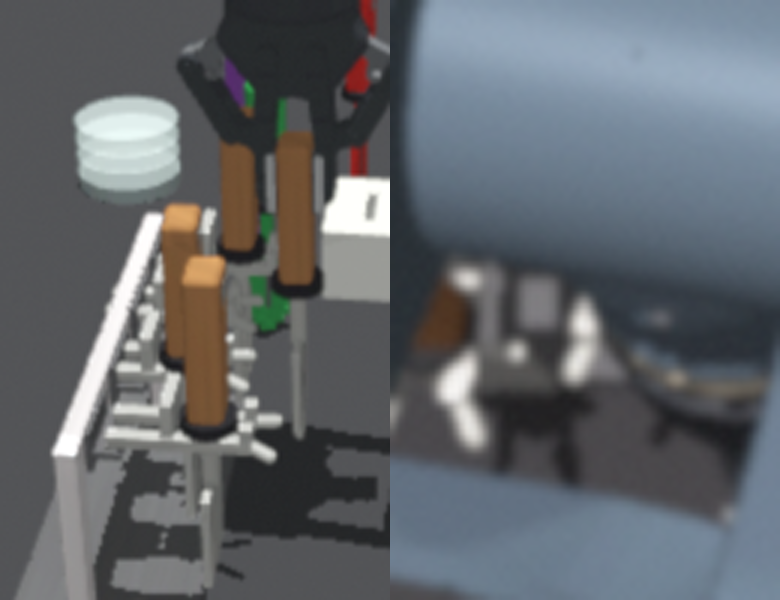

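Side view: the collar (crop 297,283) is in front of and above the empty hook's tips. I'm advancing slowly now and watching the forces.

Call:
send_rows(
  commands=[
    {"delta_pos": [0.6,0,0],"yaw": 0},
    {"delta_pos": [0.6,0,0],"yaw": 0},
    {"delta_pos": [0,0,0],"yaw": 0},
  ],
)

```text
t: 7.15
tcp_pos: [0.5589, 0.0374, 0.215]
tool_rot: [0.707, 0.707, -0.005, -0.009]
force: [0.3, -0.9, -0.8]
finger_gap: 0.228
```

Call:
send_rows(
  commands=[
    {"delta_pos": [0.5,0,0],"yaw": 0},
    {"delta_pos": [0.5,0,0],"yaw": 0},
    {"delta_pos": [0,0,0],"yaw": 0},
  ],
)

```text
t: 7.52
tcp_pos: [0.5696, 0.0374, 0.2149]
tool_rot: [0.707, 0.707, -0.005, -0.01]
force: [-0.5, -0.4, -0.5]
finger_gap: 0.226
```

Call:
send_rows(
  commands=[
    {"delta_pos": [0.5,0,0],"yaw": 0},
    {"delta_pos": [0.5,0,0],"yaw": 0},
    {"delta_pos": [0,0,0],"yaw": 0},
  ],
)

```text
t: 7.9
tcp_pos: [0.5803, 0.0374, 0.2149]
tool_rot: [0.707, 0.707, -0.005, -0.01]
force: [-0.5, 0.6, -2.2]
finger_gap: 0.226
```

Call:
send_rows(
  commands=[
    {"delta_pos": [0.4,0,0],"yaw": 0},
    {"delta_pos": [0.4,0,0],"yaw": 0},
    {"delta_pos": [0,0,0],"yaw": 0},
  ],
)

```text
t: 8.28
tcp_pos: [0.5888, 0.0374, 0.2148]
tool_rot: [0.707, 0.707, -0.005, -0.01]
force: [0.4, -0.2, -1.3]
finger_gap: 0.227
```

Call:
send_rows(
  commands=[
    {"delta_pos": [0.3,0,0],"yaw": 0},
    {"delta_pos": [0.3,0,0],"yaw": 0},
  ],
)

```text
t: 8.52
tcp_pos: [0.5948, 0.0375, 0.2148]
tool_rot: [0.707, 0.707, -0.005, -0.01]
force: [0.6, -0.1, -2.0]
finger_gap: 0.226
```

Call:
send_rows(
  commands=[
    {"delta_pos": [0.2,0,0],"yaw": 0},
    {"delta_pos": [0.1,0,0],"yaw": 0},
  ],
)

```text
t: 8.78
tcp_pos: [0.5982, 0.0375, 0.2148]
tool_rot: [0.707, 0.707, -0.005, -0.01]
force: [0.4, -0.5, -2.4]
finger_gap: 0.227
```

Call:
send_rows(
  commands=[
    {"delta_pos": [0.15,0,0],"yaw": 0},
    {"delta_pos": [0.15,0,0],"yaw": 0},
  ],
)

```text
t: 9.02
tcp_pos: [0.6012, 0.0375, 0.2147]
tool_rot: [0.707, 0.707, -0.005, -0.01]
force: [-1.1, 1.0, -1.6]
finger_gap: 0.234
```

Call:
send_rows(
  commands=[
    {"delta_pos": [0.1,0,0],"yaw": 0},
    {"delta_pos": [0.1,0,0],"yaw": 0},
  ],
)

```text
t: 9.28
tcp_pos: [0.6034, 0.0375, 0.2147]
tool_rot: [0.707, 0.707, -0.005, -0.01]
force: [-0.9, -0.0, -1.9]
finger_gap: 0.229
```

Call:
send_rows(
  commands=[
    {"delta_pos": [0.1,0,0],"yaw": 0},
    {"delta_pos": [0.1,0,0],"yaw": 0},
  ],
)

```text
t: 9.52
tcp_pos: [0.6055, 0.0375, 0.2147]
tool_rot: [0.707, 0.707, -0.005, -0.01]
force: [-0.1, -0.1, -2.0]
finger_gap: 0.229
```

Call:
send_rows(
  commands=[
    {"delta_pos": [0.1,0,0],"yaw": 0},
    {"delta_pos": [0.05,0,0],"yaw": 0},
  ],
)

```text
t: 9.78
tcp_pos: [0.6071, 0.0375, 0.2147]
tool_rot: [0.707, 0.707, -0.005, -0.01]
force: [-0.5, -0.4, -1.8]
finger_gap: 0.227
```

Call:
send_rows(
  commands=[
    {"delta_pos": [0.1,0,0],"yaw": 0},
    {"delta_pos": [0.05,0,0],"yaw": 0},
  ],
)

```text
t: 10.02
tcp_pos: [0.6087, 0.0375, 0.2147]
tool_rot: [0.707, 0.707, -0.005, -0.01]
force: [0.3, 0.2, -1.9]
finger_gap: 0.228
```

Call:
send_rows(
  commands=[
    {"delta_pos": [0.1,0,0],"yaw": 0},
    {"delta_pos": [0.05,0,0],"yaw": 0},
  ],
)

```text
t: 10.28
tcp_pos: [0.6093, 0.0375, 0.2145]
tool_rot: [0.707, 0.707, -0.006, -0.011]
force: [-0.3, 0.2, -1.3]
finger_gap: 0.229
```

Call:
send_rows(
  commands=[
    {"delta_pos": [0.1,0,0],"yaw": 0},
  ],
)

```text
t: 10.4
tcp_pos: [0.6095, 0.0376, 0.2144]
tool_rot: [0.707, 0.707, -0.007, -0.012]
force: [-2.6, -0.4, -1.1]
finger_gap: 0.229
```

Call:
send_rows(
  commands=[
    {"delta_pos": [0.1,0,0],"yaw": 0},
  ],
)

```text
t: 10.52
tcp_pos: [0.6097, 0.0376, 0.2143]
tool_rot: [0.707, 0.707, -0.008, -0.012]
force: [-2.7, -0.4, -0.8]
finger_gap: 0.228
```

```bash
python3 st.py
```

```text
10.525 [0.60965233 0.03760566 0.21426371] [ 9.99595566e-01  5.92934706e-04 -2.84315530e-02] [-0.0284348   0.00646996 -0.99957471] [-2.74211481 -0.4034097  -0.78462443] [-0.02041416  0.56614716  0.02740128]
```

Contact with the stop came at TCP x ≈ 0.609, where my image estimate was ≈0.607. I'll back off about 1.5–2 mm and lower in small steps.

Call:
send_rows(
  commands=[
    {"delta_pos": [-0.2,0,0],"yaw": 0},
    {"delta_pos": [0,0,0],"yaw": 0},
  ],
)

```text
t: 10.78
tcp_pos: [0.609, 0.0376, 0.2144]
tool_rot: [0.707, 0.707, -0.006, -0.011]
force: [-0.2, -0.8, -2.5]
finger_gap: 0.227
```

```bash
python3 st.py
```

```text
10.775 [0.60904848 0.03756034 0.21439079] [ 9.99695972e-01  3.02514132e-04 -2.46550641e-02] [-0.02465651  0.00648681 -0.99967494] [-0.24861246 -0.81193519 -2.53088481] [-0.00679873 -0.0301835   0.01964314]
```

Call:
send_rows(
  commands=[
    {"delta_pos": [-0.15,0,-0.2],"yaw": 0},
    {"delta_pos": [0,0,-0.2],"yaw": 0},
    {"delta_pos": [0,0,0],"yaw": 0},
  ],
)

```text
t: 11.15
tcp_pos: [0.6084, 0.0375, 0.2103]
tool_rot: [0.707, 0.707, -0.006, -0.01]
force: [-0.0, -0.4, -2.1]
finger_gap: 0.228
```

Call:
send_rows(
  commands=[
    {"delta_pos": [0,0,-0.2],"yaw": 0},
    {"delta_pos": [0,0,-0.1],"yaw": 0},
  ],
)

```text
t: 11.4
tcp_pos: [0.6085, 0.0375, 0.2072]
tool_rot: [0.707, 0.707, -0.006, -0.01]
force: [-0.3, -0.1, -1.5]
finger_gap: 0.228
```

Call:
send_rows(
  commands=[
    {"delta_pos": [-0.1,0,-0.1],"yaw": 0},
    {"delta_pos": [0,0,-0.1],"yaw": 0},
  ],
)

```text
t: 11.65
tcp_pos: [0.6075, 0.0375, 0.205]
tool_rot: [0.707, 0.707, -0.006, -0.01]
force: [0.1, 0.4, -1.7]
finger_gap: 0.228
```

Call:
send_rows(
  commands=[
    {"delta_pos": [0,0,-0.1],"yaw": 0},
    {"delta_pos": [0,0,-0.1],"yaw": 0},
  ],
)

```text
t: 11.9
tcp_pos: [0.6075, 0.0375, 0.2029]
tool_rot: [0.707, 0.707, -0.005, -0.01]
force: [-0.2, -0.6, -1.5]
finger_gap: 0.223
```

Call:
send_rows(
  commands=[
    {"delta_pos": [0,0,-0.1],"yaw": 0},
  ],
)

```text
t: 12.02
tcp_pos: [0.6075, 0.0375, 0.2018]
tool_rot: [0.707, 0.707, -0.005, -0.01]
force: [0.2, 0.4, -1.8]
finger_gap: 0.23
```

Call:
send_rows(
  commands=[
    {"delta_pos": [0,0,-0.1],"yaw": 0},
  ],
)

```text
t: 12.15
tcp_pos: [0.6076, 0.0375, 0.2013]
tool_rot: [0.707, 0.707, -0.005, -0.01]
force: [-1.6, 0.1, 4.2]
finger_gap: 0.227
```

Call:
send_rows(
  commands=[
    {"delta_pos": [0,0,-0.1],"yaw": 0},
  ],
)

```text
t: 12.28
tcp_pos: [0.6076, 0.0375, 0.2013]
tool_rot: [0.707, 0.707, -0.005, -0.01]
force: [-2.2, 0.3, 6.6]
finger_gap: 0.23
```

```bash
python3 st.py
```

```text
12.275 [0.60759494 0.03752115 0.20132583] [ 9.99771378e-01  3.01542734e-04 -2.13799092e-02] [-0.02138137  0.00619569 -0.99975219] [-2.21846975  0.33574164  6.63715725] [-0.04785405  0.46964506 -0.00174795]
```

Support felt at TCP z 0.2013, where the pocket floor was expected at about 0.2018 and the lip top at about 0.210, so the collar is on the prongs. I'll check with a picture before letting go.

```bash
python3 - <<'E'
from h import *
s=manip.snapshot("side")
cv2.imwrite("pics/c4.png",cv2.resize(s[190:350,210:310],(375,600),interpolation=2))
E
```

```text
(no output)
```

View pics/c4.png

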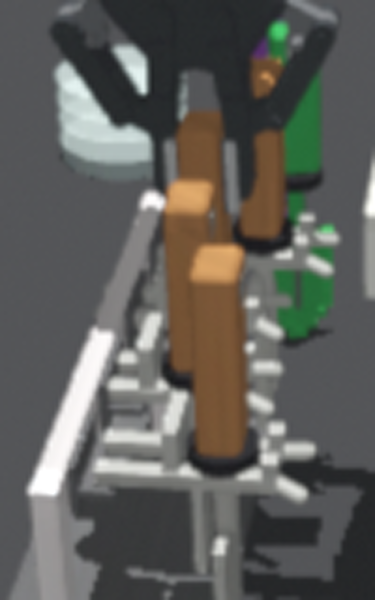

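Side view: the trowel handle (crop 200,150) stands in the rack behind the scoop, and the neighbours look unchanged. Releasing now: low force first, then a partial opening.

Call:
send_rows(
  commands=[
    {"delta_pos": [0,0,0.03],"yaw": 0},
    {"delta_pos": [0,0,0],"yaw": 0},
  ],
  force=20,
)

```text
t: 12.58
tcp_pos: [0.6078, 0.0375, 0.2014]
tool_rot: [0.707, 0.707, -0.005, -0.009]
force: [-0.8, 0.2, 0.3]
finger_gap: 0.229
```

Call:
send_rows(
  commands=[
    {"delta_pos": [0,0,0],"yaw": 0},
    {"delta_pos": [0,0,0],"yaw": 0},
    {"delta_pos": [0,0,0],"yaw": 0},
    {"delta_pos": [0,0,0],"yaw": 0},
  ],
  grip=-0.2,
)

```text
t: 13.08
tcp_pos: [0.6084, 0.0374, 0.2013]
tool_rot: [0.707, 0.707, -0.005, -0.009]
force: [0.1, 0.0, -0.2]
finger_gap: 0.599
```

```bash
python3 st.py; python3 - <<'E'
from h import *
s=manip.snapshot("side")
cv2.imwrite("pics/c5.png",cv2.resize(s[190:350,210:310],(375,600),interpolation=2))
E
```

```text
13.075 [0.60838389 0.03738136 0.20133072] [ 9.99811007e-01  1.13225927e-04 -1.94406372e-02] [-0.01944097  0.00610356 -0.99979238] [ 0.14618412  0.02562285 -0.2318156 ] [-0.02828635 -0.00157482  0.01013181]
```

View pics/c5.png

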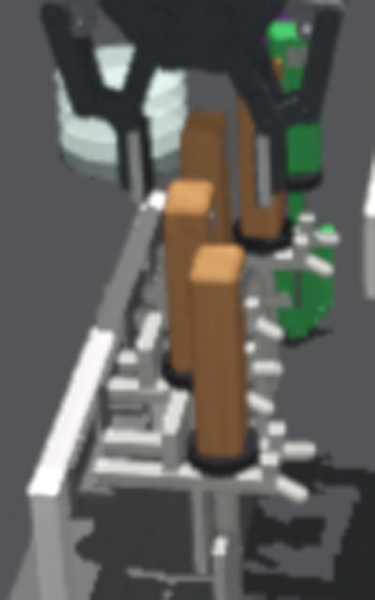

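The trowel stays upright when released (crop 205,115–180), clear of both fingers. I'll rise straight up, then retreat so the top camera can see the rack.

Call:
send_rows(
  commands=[
    {"delta_pos": [0,0,1],"yaw": 0},
    {"delta_pos": [0,0,2],"yaw": 0},
    {"delta_pos": [0,0,3],"yaw": 0},
    {"delta_pos": [0,0,4],"yaw": 0},
    {"delta_pos": [-1,0,3],"yaw": 0},
    {"delta_pos": [-3,-3,0],"yaw": 0},
    {"delta_pos": [-4,-4,0],"yaw": 0},
    {"delta_pos": [-4,-4,0],"yaw": 0},
    {"delta_pos": [-2,-5,0],"yaw": 0},
    {"delta_pos": [0,-5,0],"yaw": 0},
  ],
)

```text
t: 14.38
tcp_pos: [0.4651, -0.1744, 0.3435]
tool_rot: [0.704, 0.71, -0.002, -0.003]
force: [0.9, 0.6, 0.2]
finger_gap: 0.598
```

Call:
send_rows(
  commands=[
    {"delta_pos": [0,-5,0],"yaw": 0},
    {"delta_pos": [0,-5,0],"yaw": 0},
    {"delta_pos": [0,-4,0],"yaw": 0},
    {"delta_pos": [0,-2,0],"yaw": 0},
    {"delta_pos": [0,0,0],"yaw": 0},
  ],
)

```text
t: 15.0
tcp_pos: [0.4639, -0.3424, 0.3477]
tool_rot: [0.706, 0.708, -0.001, -0.0]
force: [0.8, 0.3, 0.9]
finger_gap: 0.601
```

```bash
python3 - <<'E'
from h import *
s=manip.snapshot("side");t=manip.snapshot("top");print(manip.sense()["t"])
cv2.imwrite("pics/t6.png",t)
for n,im,o in(("side",s,"pics/side0.png"),("top",t,"pics/top0.png")):
    k,l,st,ce=cv2.connectedComponentsWithStats(orange(im))
    for i in range(1,k):
        if st[i,4]>40: print(n,st[i],ce[i].round(1))
a=cv2.resize(s[190:370,195:315],(400,600),interpolation=2)
b=cv2.resize(t[175:265,170:330],(400,225),interpolation=2);b0=cv2.resize(cv2.imread("pics/top0.png")[175:265,170:330],(400,225),interpolation=2)
cv2.imwrite("pics/c6.png",np.hstack([a,np.vstack([b0,b,np.zeros((150,400,3),np.uint8)])]))
E
```

```text
15.1
side [274 206  12  47 500] [279.1 229.2]
side [ 254  220   21   91 1359] [264.7 266.4]
top [213 196  23  21 303] [223.8 206.4]
top [249 196  20  21 285] [258.3 205.6]
top [175 206  27  21 347] [187.7 216.1]
top [284 208  17  20 245] [292.4 216.6]
```

View pics/c6.png

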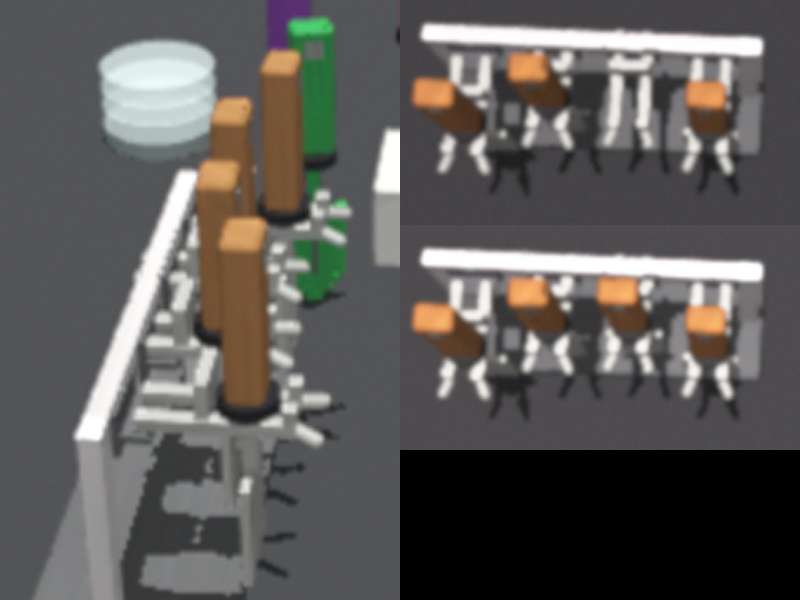

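The last view shows all four tools hanging in line, with the trowel at top pixel (257,201). The neighbours' centroids are unchanged to within 0.2 px.

```bash
python3 - <<'E'
from h import *
print(plane("top",(257.2,201.4),.248), tri((195+232/3.333,190+106/3.333),(257.2,201.4)))
manip.sign_off()
E
```

```text
[0.60444645 0.03963757 0.248     ] (array([0.60541582, 0.03987055, 0.24618708]), np.float64(0.0009325878600114457))
the job is handed in; nothing more can be done
```

The trowel is out of the drying block and hanging on the empty hook, and I've handed the job in at about 15 s of the allowed 51 s.

- **Pick-up and stop:** I gripped it across the 20 mm side and lifted it straight up. I moved it in over the lips and felt the stop at about 2.7 N, then backed off about 2 mm.
- **Lowering and release:** I lowered until the hook carried it, with a peak reading of about 6.6 N against the 25 N limit. Only then did I let go, rise and move clear.
- **Final position:** its handle top measured (0.605, 0.040, 0.246) m. The seat I expected was about (0.605, 0.0395, 0.248) m, so the collar is in the pocket and the trowel is upright.
- **Blade direction:** I took this from the handle lining up with its neighbours in the top view, and did not measure the blade itself.
- **Neighbouring tools:** in the top view none of the three had moved by more than 0.2 pixels.

Two readings were slightly off. The stop was about 2 mm further back than the picture suggested, and the gripper leaned 1–1.6° during insertion, but the trowel hung straight once released. The top camera could not see the hook during insertion, so that step relied on force readings and the side view.

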